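# Spray and pull the slicer's blade cassette

### The arm

A 7-joint arm with a two-finger parallel gripper is mounted at the origin on a cart in front of the work surface, level with it; the furniture and walls round the work are solid. World frame = base frame: x ahead of the robot, y to its left, z up, the work surface at z = 0. Lengths are in m, angles in rad, forces in N, time in s.
With the tool pointing down it reaches from about 0.4 to 0.925 m from the base axis. Payload 4.1 kg.
Tool frame: the origin (TCP) lies at the very end of the fingers, on their centre line; the grasp point (between the pads) lies 19 mm behind it (manip.grasp_offset is the distance from the TCP to the grasp point, in m); z points along the fingers, y is the line along which they close (so a half turn about z gives the same grasp; the last joint's range is limited). The gripper opens to 85 mm and grips with 20 to 120 N. Pads are 22 mm wide; open, the fingers measure 114 mm over their backs; the gripper's body (76 mm by 85 mm) begins 54 mm behind the grasp point. The pads swing forward as they close: fully open they stand 13 mm farther back than shut.
Start: joints at [1.242, 0.398, 0.045, 1.537, -0.019, 1.207, -0.051], TCP at [0.148, -0.633, 0.231] pointing down, gripper open.
Joint ranges: [-2.82, 2.82], [-0.49, 2.23], [-1.37, 1.46], [0, 2.46], [-1.36, 4.5], [0.23, 2], [-2.94, 2.94]. Speed limits (rad/s): [2.57, 2.57, 3.14, 3.14, 3.14, 3.14, 3.14].

### API

Orientations are given as a rotation vector (axis times angle).
In Python, from rig import readout, viewer, workorder, manip gives the robot as it stands.
- The arm moves only by the tool drive_tool, never from a script. Its argument "commands" is a list of rows, each an object with "xyz": the shift along the tool's x, y, z in m, a list of three; "turn": the turn about the tool's z in degrees; "fingers": the closure, from 0 (fully open) to 1 (shut). A call has 1 to 10 rows; each row shifts and turns the commanded pose from where the row before left it, along the tool's axes as they then stand; what a row does not reach is not made up. A row lasts 1/12 s, in which the tool goes at most 41.7 mm and 7.16 degrees, less where a joint would pass 70% of its speed; a pose out of reach is approached as far as the arm can. A call with a gripper value outside its range is refused whole. The fingers move at their own pace and stop on an object; "grip_force" is the grip in N (left out, the last holds). Time passes only in rows, so rows that do not move let the fingers close. It gives the time, the measured TCP pose, the force, the opening and the grip force at its end, in the units of the state.
- readout.state(): the state, without advancing time (a new reading comes with each control period).
- viewer.capture(name): name is "side" or "top" or "wrist"; returns a dict with "pixels" (480x640x3 uint8, red, green, blue), "vertical_fov" (degrees; the focal length in pixels is half the picture's height over the tangent of half this angle, whatever the lens; pixels are square), "cx", "cy" (the principal point, pixels), "dist" ([k1, k2, p1, p2, k3] as OpenCV has them; the pictures are not rectified), "origin" and "orientation" of the camera in the world; the wrist camera has in their place "mount" (4x4, takes a point from camera to tool coordinates, whose origin is the TCP and whose axes are the flange's). Camera axes: x right, y down, z forward; pixel columns grow to the right and rows downward; lengths in m; the calibration is good to about 2 mm. A picture is of the moment at which its call begins: read the wrist's pose just before it. There is no depth.
- workorder.hand_in(): hands the job in; it is judged then, once.
Trained networks look in a picture, given as the dict that the camera call returned (one of the last four; its "shot" number tells which), for a name from the list of things; names that differ only in an ending like _2 or _b are one class to them, and where a whole thing is asked for, a point or a joint stands for the part that bears it (a point fixed in the world has none). Each returns a list of dicts, best first, with "confidence" (0 to 1); they miss things now and then, are a little off and sometimes report something else, mostly with a low value. They report only what shows in the picture. A call takes as long as a camera call. They do not tell look-alikes from the thing itself.
- viewer.search_frame(picture, thing): "position" ([x, y, z] in m, in world coordinates, good to about 4 mm: the middle of the surface that is visible of it).
- viewer.silhouettes(picture, thing): "pixels" (480x640 bool, what is visible of it).
The state is a dict: "time": time; "qpos": joint angles; "dq": joint speeds; "joint_torque": joint torques, N m; "ee_pos": TCP position; "orientation": TCP orientation; "ft_force": force on the tool from outside, world axes, zero at the start; "torque": the same for the moment, N m; "grip_width": finger opening in m; "gripper_force": force on a finger pad.
Only numpy, scipy, OpenCV 4.12 (cv2) and the standard library are available. Lean on these libraries where they do the work, as an engineer would, in place of code of your own. Each camera call takes 0.05 s, during which the arm holds its last target. There are 200 camera calls.

### The job

Clean-down of the vegetable slicer: press the red nozzle cap of the spray bottle fully down and let it spring back up, then pinch the two orange side catches of the slicer's black blade cassette together, lift the cassette out, and finish while holding it still and level by its pinched catches, its underside at least 6 cm above the slicer's top. The program ends while still holding it: do not put it down or let go, and leave the bowls and the timer around it where they stand.

Things in the scene. Friction and masses are not known exactly. Their poses are not given: they have to be found in the camera images.
- slicer: fixed white vegetable slicer base, 180 (x) x 136 (y) x 55 mm high, grey knob out 12 mm at its -x end. Origin: centre of its underside, z up. A pocket 103 x 51 mm, open upward, holds the cassette; pocket floor 30 mm, flat top 55 mm above the origin. Two steel lips, inner edges at y = +-31.5 mm, cover the cassette's catch hooks
- cassette: loose black blade cassette, 0.13 to 0.27 kg, in the slicer's pocket with 1.5 mm play: frame 100 (x) x 48 (y) x 10 mm with steel blades, middle block 30 x 32 mm rising to z = 56 mm, an orange upright catch on its +y and -y side. Origin: centre of its underside, z up; seated it is 30 mm above the slicer's origin, axes parallel to the slicer's
- cassette_grip (a point): point of the cassette midway between the two orange catches at the height to pinch them, 46 mm above the cassette's underside (76 mm above the table when seated); axes as the cassette's, the catches lie along +y and -y
- catch_left (a joint): inward travel of the orange catch on the cassette's +y side: 0 free, 0.007 m fully in; unhooked from 0.0035. Spring 3 N free, 7 N fully in. Paddle 26 mm wide in x, 5 mm thick, top 60 mm above the cassette's underside (35 mm above the slicer's top), outer face 29 mm from the middle: 58 mm across both free, 44 mm pinched. A grip of 30 to 40 N holds both in and carries the cassette
- catch_right (a joint): the same for the identical catch on the cassette's -y side: 0 free, 0.007 m fully pinched in
- spray_bottle: fixed blue spray bottle in a heavy round steel foot of 90 mm diameter, on the slicer's -y side, nozzle aimed at the slicer; 144 mm high in all, bottle 58 mm in diameter. Origin at the centre of its underside, z up
- cap_top (a point): centre of the flat top of the red nozzle cap, 36 mm in diameter, 144 mm above the table when up; it moves down with the cap
- nozzle_cap (a joint): downward travel of the red nozzle cap: 0 up, 0.006 m fully down; counts as pressed beyond 0.0045. Spring 2 N at the start, 5 N fully down; springs back when let go
- red_bowl: loose red bowl, 150 mm wide, 60 mm high, a bystander. Origin at the centre of its underside
- timer: loose white and red kitchen timer, 68 mm wide, 36 mm high, a bystander. Origin at the centre of its underside
- pulp_12: loose white pulp bowl, 150 mm wide, 44 mm high, a bystander. Origin at the centre of its underside
- soup_a: loose stack of black and red soup bowls, 130 mm wide, 128 mm high, a bystander. Origin at the centre of its underside
Mind the look-alikes: they are no part of the job. Leave any yellow look-alike of the spray_bottle alone.

How it is judged:
On the way, in this order (a step that is already met when the one before it is completed fails the run):
1. the nozzle cap is pressed down more than 4.5 mm, the cassette still seated (value of joint nozzle_cap above 0.0045 m and z of cassette in the frame of slicer below 0.036 m), for 0.05 s.
2. the nozzle cap has sprung back up (value of joint nozzle_cap below 0.0015 m), for 0.1 s.
3. both catches are pinched in past the release point with the fingers, the cassette still seated (value of joint each of catch_left, catch_right above 0.0035 m and z of cassette in the frame of slicer below 0.036 m and contact force between the fingers and cassette above 2 N), for 0.05 s.
At the end, for the whole second after the job is handed in: the fingers hold the cassette still (under 3 cm/s) by both catches, each pinched in more than 3.5 mm, its underside more than 5 cm above the slicer's top (10.5 cm above its foot), within 15 degrees of level, touching neither slicer nor bottle; the nozzle cap is up (within 1.5 mm) (z of cassette in the frame of slicer above 0.105 m and angle between cassette's own z axis and vertical below 0.26 rad and linear speed of cassette below 0.03 m/s and value of joint each of catch_left, catch_right above 0.0035 m and contact force between the fingers and cassette above 2 N and contact force between cassette and slicer below 0.1 N and contact force between cassette and spray_bottle below 0.1 N and value of joint nozzle_cap below 0.0015 m); the arm keeps its last pose, push and grip.
It fails at once if a bystander is shoved more than 3 cm (distance of any of red_bowl, timer, pulp_12, soup_a from where it was at the start of the episode above 0.03 m).
It also fails if it takes over 42 s, if anything falls off the work surface, if the arm or the gripper's body presses on something with over 40 N, if the wrist force passes 120 N, or if a joint passes its speed limit or range.

## Working session

There is one attempt and no reset: what is moved stays moved. The work goes in short steps, Python scripts to look and compute and a tool call to move; the robot and the scene stay as the last step left them, time stands still between calls to the robot, and variables do not carry over. Pictures are saved under pics/ and viewed, at most 10 in all, crops included, and the job is handed in when it is done.

Besides the shell and the picture viewer there is one more tool, called after "Request:" by a JSON object that holds its "method" and its "body", one argument or row to a line. drive_tool: Moves the arm, as the interface text tells. Its arguments: {"type":"object","properties":{"commands":{"type":"array","items":{"type":"object","properties":{"xyz":{"type":"array","items":{"type":"number"}},"turn":{"type":"number"},"fingers":{"type":"number"}}}},"grip_force":{"type":"number"}},"required":["commands"]}

```bash
mkdir -p pics; cat > h.py <<'E'
import numpy as np, cv2
from scipy.spatial.transform import Rotation as R
from rig import readout, viewer, workorder, manip
def cam(p, st=None):
    f=240/np.tan(np.radians(p["vertical_fov"])/2)
    K=np.array([[f,0,p["cx"]],[0,f,p["cy"]],[0,0,1]])
    if "mount" in p:
        st=st; T=np.eye(4);T[:3,:3]=R.from_rotvec(st["orientation"]).as_matrix();T[:3,3]=st["ee_pos"]
        M=T@np.array(p["mount"]); return K,np.array(p["dist"],float),M[:3,:3],M[:3,3]
    o=np.array(p["orientation"],float)
    Rm=o if o.shape==(3,3) else R.from_rotvec(o).as_matrix()
    return K,np.array(p["dist"],float),Rm,np.array(p["origin"],float)
def proj(P,p,st=None):
    K,d,Rm,o=cam(p,st); P=np.atleast_2d(np.array(P,float))
    c=(P-o)@Rm
    return cv2.projectPoints(c,np.zeros(3),np.zeros(3),K,d)[0][:,0]
def ray(uv,z,p,st=None):
    K,d,Rm,o=cam(p,st)
    n=cv2.undistortPoints(np.array(uv,float).reshape(-1,1,2),K,d)[:,0]
    v=np.c_[n,np.ones(len(n))]@Rm.T
    return o+v*((z-o[2])/v[:,2])[:,None]
def save(p,name,crop=None):
    a=p["pixels"][:,:,::-1]
    if crop: x0,y0,x1,y1,s=crop; a=cv2.resize(a[y0:y1,x0:x1],None,fx=s,fy=s,interpolation=cv2.INTER_CUBIC)
    cv2.imwrite("pics/"+name,a)
E
python3 - <<'E'
from h import *
np.set_printoptions(precision=4,suppress=True)
st=readout.state(); print(st["time"],st["ee_pos"],st["orientation"],st["grip_width"],st["ft_force"],manip.grasp_offset)
ims=[]
for n in("top","side"):
    p=viewer.capture(n); ims.append(p["pixels"]); save(p,n+"0.png")
    print(n,p["origin"],p["vertical_fov"])
    for t in("slicer","cassette","cassette_grip","spray_bottle","cap_top","red_bowl","timer","pulp_12","soup_a"):
        for r in viewer.search_frame(p,t)[:3]: print(t,np.array(r["position"]),round(r["confidence"],2),proj(r["position"],p)[0].round())
print(readout.state()["time"])
E
```

```text
0.0 [ 0.1479 -0.6323  0.2303] [-3.119  -0.3601  0.0005] 0.08540894361623852 [ 0.0344 -0.2674  0.2979] 0.0187
top [0.2847 0.007  1.1953] 54.81897083692666
slicer [0.5299 0.0291 0.0539] 0.73 [320. 223.]
cassette [0.537  0.0353 0.0418] 0.94 [318. 222.]
cassette_grip [0.5353 0.0339 0.0403] 0.79 [318. 223.]
spray_bottle [ 0.5756 -0.1351  0.07  ] 0.93 [385. 202.]
spray_bottle [ 0.4457 -0.1399  0.0738] 0.76 [390. 254.]
cap_top [ 0.5918 -0.1379  0.1464] 0.69 [389. 188.]
cap_top [ 0.455  -0.1505  0.1446] 0.58 [398. 245.]
red_bowl [0.6237 0.4396 0.0339] 0.63 [165. 195.]
red_bowl [ 0.3445 -0.2792  0.0291] 0.54 [445. 295.]
timer [ 0.3438 -0.2815  0.0315] 0.81 [446. 295.]
timer [0.5356 0.0329 0.0399] 0.65 [319. 222.]
pulp_12 [ 0.4872 -0.394   0.0175] 0.79 [484. 238.]
pulp_12 [0.3249 0.4065 0.0879] 0.65 [166. 308.]
soup_a [0.3263 0.4041 0.0896] 0.7 [167. 307.]
side [0.5143 1.1521 1.0138] 47.653579302263694
slicer [0.5349 0.0731 0.0518] 0.97 [306. 267.]
cassette [0.5424 0.0359 0.065 ] 0.7 [303. 254.]
spray_bottle [ 0.4613 -0.1262  0.0591] 0.91 [330. 219.]
spray_bottle [ 0.5941 -0.1212  0.0609] 0.6 [285. 221.]
cap_top [ 0.4591 -0.1404  0.143 ] 0.46 [330. 193.]
cap_top [ 0.5945 -0.1303  0.1448] 0.45 [283. 195.]
red_bowl [0.6207 0.408  0.031 ] 0.81 [269. 375.]
timer [ 0.3512 -0.269   0.0224] 0.85 [362. 200.]
pulp_12 [ 0.4836 -0.4135  0.0233] 0.64 [320. 177.]
soup_a [0.3239 0.3744 0.0919] 0.64 [402. 341.]
1.0
```

Candidates for the bottle in the top picture: cap at (389,188) and cap at (398,245). The blue one is mine and the yellow one is the look-alike. I'll check with a close crop.

```bash
python3 - <<'E'
import cv2
a=cv2.imread("pics/top0.png")[140:320,230:470]; cv2.imwrite("pics/c1.png",cv2.resize(a,None,fx=3.3,fy=3.3,interpolation=cv2.INTER_CUBIC))
E
```

```text
(no output)
```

View pics/c1.png

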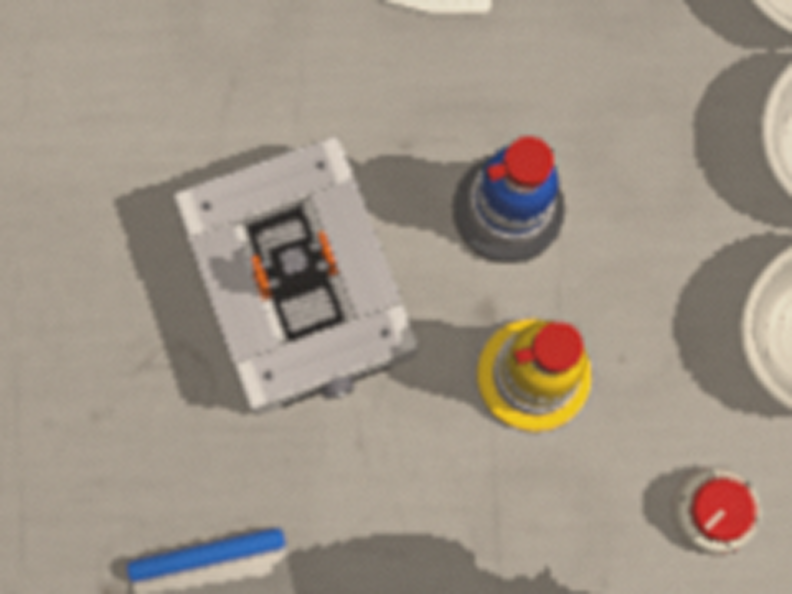

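View pics/side0.png

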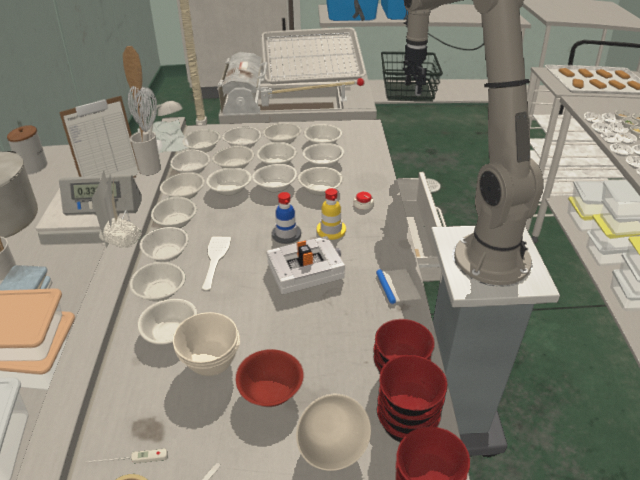

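The blue bottle's cap is at crop (528,160), full-picture (390,188), about (0.592,-0.136). The yellow look-alike's cap is at (398,245) and stays untouched. The slicer's knob end points at the robot, giving a yaw of about +19°. I'm moving above the blue cap with the fingers shut.

Request:
{"method": "drive_tool", "body": {
  "commands": [
    {"xyz": [0.015,-0.01,0],"fingers": 1},
    {"xyz": [0.03,-0.021,0],"fingers": 1},
    {"xyz": [0.03,-0.021,0],"fingers": 1},
    {"xyz": [0.03,-0.021,0],"fingers": 1},
    {"xyz": [0.03,-0.021,0],"fingers": 1},
    {"xyz": [0.03,-0.021,0],"fingers": 1},
    {"xyz": [0.03,-0.021,0],"fingers": 1},
    {"xyz": [0.03,-0.021,0],"fingers": 1},
    {"xyz": [0.03,-0.021,0],"fingers": 1},
    {"xyz": [0.03,-0.021,0],"fingers": 1}
  ],
  "grip_force": 35
}}

```text
schema error: expected keys xyz, turn, fingers
```

Request:
{"method": "drive_tool", "body": {
  "commands": [
    {"xyz": [0.03,-0.021,0],"fingers": 1},
    {"xyz": [0.03,-0.021,0],"fingers": 1},
    {"xyz": [0.03,-0.021,0],"fingers": 1},
    {"xyz": [0.03,-0.021,0],"fingers": 1},
    {"xyz": [0.03,-0.021,0],"fingers": 1},
    {"xyz": [0.03,-0.021,0],"fingers": 1},
    {"xyz": [0.03,-0.021,0],"fingers": 1},
    {"xyz": [0.03,-0.021,0],"fingers": 1},
    {"xyz": [0.02,-0.015,0],"turn": -6,"fingers": 1},
    {"xyz": [0,0,0],"fingers": 1}
  ]
}}

```text
schema error: expected keys xyz, turn, fingers
```

```bash
python3 - <<'E'
from h import *
np.set_printoptions(precision=4,suppress=True)
st=readout.state(); print(st["time"],st["ee_pos"],st["orientation"],st["grip_width"],st["ft_force"],st["qpos"])
p=viewer.capture("wrist"); save(p,"w1.png"); print(np.array(p["mount"]))
for t in("cap_top","slicer","cassette","cassette_grip"):
    for r in viewer.search_frame(p,t)[:3]: print(t,np.array(r["position"]),round(r["confidence"],2),proj(r["position"],p,st)[0].round())
E
```

```text
1.0 [ 0.1481 -0.6329  0.2314] [3.1207 0.3602 0.    ] 0.08536591351985057 [ 0.9375 -0.2803 -0.299 ] [ 1.242   0.3984  0.0451  1.5366 -0.0187  1.2069 -0.0507]
[[-0.0008 -0.9456 -0.3252  0.0838]
 [ 1.     -0.0003 -0.0017 -0.0001]
 [ 0.0015 -0.3252  0.9456 -0.1434]
 [ 0.      0.      0.      1.    ]]
```

View pics/w1.png

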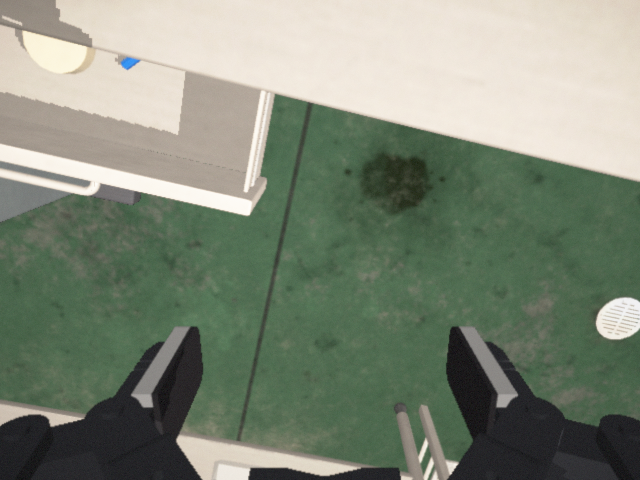

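The tool still hangs over the floor beside the table: the drawer is at (220,140) and the table edge runs along the top. The rows were refused because every key is needed, so I'm resending.

Request:
{"method": "drive_tool", "body": {
  "commands": [
    {"xyz": [0.015,-0.01,0],"turn": 0,"fingers": 1},
    {"xyz": [0.03,-0.021,0],"turn": 0,"fingers": 1},
    {"xyz": [0.03,-0.021,0],"turn": 0,"fingers": 1},
    {"xyz": [0.03,-0.021,0],"turn": 0,"fingers": 1},
    {"xyz": [0.03,-0.021,0],"turn": 0,"fingers": 1},
    {"xyz": [0.03,-0.021,0],"turn": 0,"fingers": 1},
    {"xyz": [0.03,-0.021,0],"turn": 0,"fingers": 1},
    {"xyz": [0.03,-0.021,0],"turn": 0,"fingers": 1},
    {"xyz": [0.03,-0.021,0],"turn": 0,"fingers": 1},
    {"xyz": [0.03,-0.021,0],"turn": 0,"fingers": 1}
  ],
  "grip_force": 35
}}

```text
time: 2.08
ee_pos: [0.3812, -0.3728, 0.2317]
orientation: [3.12, 0.36, 0.001]
ft_force: [0.4, -0.5, 0.0]
grip_width: -0.0001
gripper_force: 0.0
```

Request:
{"method": "drive_tool", "body": {
  "commands": [
    {"xyz": [0.03,-0.021,0],"turn": 0,"fingers": 1},
    {"xyz": [0.03,-0.021,0],"turn": 0,"fingers": 1},
    {"xyz": [0.03,-0.021,0],"turn": 0,"fingers": 1},
    {"xyz": [0.03,-0.021,0],"turn": 0,"fingers": 1},
    {"xyz": [0.03,-0.021,0],"turn": 0,"fingers": 1},
    {"xyz": [0.03,-0.021,0],"turn": 0,"fingers": 1},
    {"xyz": [0.03,-0.021,0],"turn": 0,"fingers": 1},
    {"xyz": [0.03,-0.021,0],"turn": 0,"fingers": 1},
    {"xyz": [0.02,-0.015,0],"turn": -6,"fingers": 1},
    {"xyz": [0,0,0],"turn": 0,"fingers": 1}
  ]
}}

```text
time: 2.92
ee_pos: [0.5953, -0.1291, 0.2314]
orientation: [-3.09, -0.542, -0.006]
ft_force: [0.8, 0.8, -0.0]
grip_width: 0.0001
gripper_force: 0.0
```

```bash
python3 - <<'E'
from h import *
np.set_printoptions(precision=4,suppress=True)
st=readout.state(); print(st["time"],st["ee_pos"],st["orientation"],st["grip_width"],st["ft_force"],st["qpos"])
p=viewer.capture("wrist"); save(p,"w2.png")
for t in("cap_top","slicer","cassette","cassette_grip"):
    for r in viewer.search_frame(p,t)[:3]: print(t,np.array(r["position"]),round(r["confidence"],2),proj(r["position"],p,st)[0].round())
E
```

```text
2.9167 [ 0.5953 -0.1291  0.2314] [-3.0902 -0.5422 -0.006 ] 0.00010076916285403649 [ 0.775   0.8489 -0.0062] [ 0.4074  0.3385 -0.335   1.6326  0.1125  1.1876 -1.1752]
cap_top [ 0.597  -0.1372  0.1437] 0.74 [340. 251.]
slicer [0.5523 0.0198 0.0548] 0.98 [121. 196.]
cassette [0.5451 0.0318 0.0629] 0.91 [ 98. 202.]
cassette_grip [0.5462 0.0373 0.0565] 0.96 [ 95. 196.]
```

View pics/w2.png

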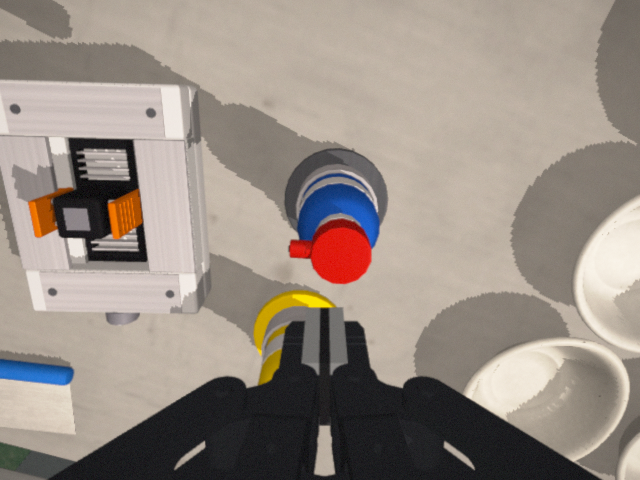

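The wrist view shows the blue bottle's cap at (341,252), just ahead of the fingertips. The slicer is nearly square to the image, with screws at (15,109), (150,113), (54,292) and (169,293), and the orange catches at (50,212) and (126,213).

```bash
cat >m.py <<'E'
from h import *
np.set_printoptions(precision=4,suppress=True)
E
python3 - <<'E'
from m import *
st=readout.state(); p=viewer.capture("wrist")
hsv=cv2.cvtColor(p["pixels"],cv2.COLOR_RGB2HSV)
red=((hsv[...,0]<4)|(hsv[...,0]>175))&(hsv[...,1]>200)&(hsv[...,2]>120)
red[:, :312]=0
ys,xs=np.nonzero(red); (c,r)=cv2.minEnclosingCircle(np.c_[xs,ys].astype(np.float32)); print("red",c,r,xs.mean(),ys.mean())
cap=ray([[341,251.5]],.144,p,st)[0]; print("cap",cap)
s=ray([[15,109],[150,113],[54,292],[169,293]],.055,p,st); print(s,s.mean(0))
for a,b in((2,0),(3,1)): d=s[a]-s[b]; print(np.degrees(np.arctan2(-d[1],-d[0])))
for a,b in((1,0),(3,2)): d=s[b]-s[a]; print(np.degrees(np.arctan2(d[1],d[0]))-90)
Rm=R.from_rotvec(st["orientation"]).as_matrix(); print("tool yaw",np.degrees(np.arctan2(Rm[1,0],Rm[0,0])),Rm[:,2])
print("cap delta in tool",Rm.T@(cap-st["ee_pos"]))
E
```

```text
red (327.19586181640625, 238.17526245117188) 32.185401916503906 331.83625254582483 238.6061099796334
cap [ 0.5919 -0.1481  0.144 ]
[[ 0.5879  0.0901  0.055 ]
 [ 0.6163  0.0009  0.055 ]
 [ 0.4531  0.0461  0.055 ]
 [ 0.4821 -0.0417  0.055 ]] [0.5348 0.0238 0.055 ]
18.086844953337987
17.617032270661113
17.675127922334568
18.246961544734134
tool yaw 18.989994952693003 [-0.0006 -0.0012 -1.    ]
cap delta in tool [-0.002   0.0091  0.0873]
```

```bash
python3 - <<'E'
from m import *
old=dict(ee_pos=[.5953,-.1291,.2314],orientation=[-3.0902,-.5422,-.006])
st=readout.state(); p=viewer.capture("wrist"); save(p,"w3.png"); print(st["time"],st["ee_pos"],st["orientation"])
Rm=R.from_rotvec(st["orientation"]).as_matrix(); print("tool yaw",np.degrees(np.arctan2(Rm[1,0],Rm[0,0])))
cap0=ray([[341,251.5]],.144,p,old)[0]; print("cap old",cap0)
hsv=cv2.cvtColor(p["pixels"],cv2.COLOR_RGB2HSV)
red=((hsv[...,0]<4)|(hsv[...,0]>175))&(hsv[...,1]>200)&(hsv[...,2]>100)
red=cv2.morphologyEx(red.astype(np.uint8),cv2.MORPH_OPEN,cv2.getStructuringElement(2,(35,35)))
ys,xs=np.nonzero(red);print("red",xs.mean(),ys.mean(),np.ptp(xs),np.ptp(ys))
cap=ray([[xs.mean(),ys.mean()]],.144,p,st)[0]; print("cap",cap, "tool",Rm.T@(cap-st["ee_pos"]))
s=ray([[15,109],[150,113],[54,292],[169,293]],.055,p,old); print(s.mean(0))
for a,b in((2,0),(3,1)): d=s[a]-s[b]; print(np.degrees(np.arctan2(-d[1],-d[0])))
for a,b in((1,0),(3,2)): d=s[b]-s[a]; print(np.degrees(np.arctan2(d[1],d[0]))-90)
for t in("cap_top","cassette_grip"):
    for r in viewer.search_frame(p,t)[:2]: print(t,np.array(r["position"]),r["confidence"])
E
```

```text
3.2167 [ 0.5909 -0.1388  0.2313] [ 3.0976  0.518  -0.001 ]
tool yaw 18.98651680768684
cap old [ 0.5968 -0.1379  0.144 ]
red 326.4098199672668 238.63764320785597 60 63
cap [ 0.5965 -0.1377  0.144 ] tool [0.0057 0.0008 0.0873]
[0.537  0.0341 0.055 ]
19.212406108709885
18.65020246994754
18.601872742878356
19.285463921356865
```

Request:
{"method": "drive_tool", "body": {
  "commands": [
    {"xyz": [0.006,0.001,0.01],"turn": 0,"fingers": 1},
    {"xyz": [0,0,0.025],"turn": 0,"fingers": 1},
    {"xyz": [0,0,0.025],"turn": 0,"fingers": 1},
    {"xyz": [0,0,0.015],"turn": 0,"fingers": 1},
    {"xyz": [0,0,0.005],"turn": 0,"fingers": 1},
    {"xyz": [0,0,0.004],"turn": 0,"fingers": 1},
    {"xyz": [0,0,0.004],"turn": 0,"fingers": 1},
    {"xyz": [0,0,0.004],"turn": 0,"fingers": 1},
    {"xyz": [0,0,0],"turn": 0,"fingers": 1},
    {"xyz": [0,0,0],"turn": 0,"fingers": 1}
  ]
}}

```text
time: 4.2
ee_pos: [0.5983, -0.1359, 0.1405]
orientation: [3.097, 0.523, 0.002]
ft_force: [-0.6, 0.7, 3.7]
grip_width: -0.0002
gripper_force: 1.8
```

Request:
{"method": "drive_tool", "body": {
  "commands": [
    {"xyz": [0,0,0.002],"turn": 0,"fingers": 1},
    {"xyz": [0,0,0.001],"turn": 0,"fingers": 1},
    {"xyz": [0,0,0],"turn": 0,"fingers": 1},
    {"xyz": [0,0,0],"turn": 0,"fingers": 1}
  ]
}}

```text
time: 4.53
ee_pos: [0.5984, -0.1359, 0.138]
orientation: [3.097, 0.523, 0.003]
ft_force: [-3.3, 1.0, 8.5]
grip_width: 0.0001
gripper_force: 4.5
```

The cap is fully down: 8.5 N with the tip at 0.138 m, on the stop. Next I release it, move over the slicer and open the fingers.

Request:
{"method": "drive_tool", "body": {
  "commands": [
    {"xyz": [0,0,-0.01],"turn": 0,"fingers": 1},
    {"xyz": [0,0,-0.025],"turn": 0,"fingers": 1},
    {"xyz": [0,0,-0.025],"turn": 0,"fingers": 1},
    {"xyz": [0,0,-0.01],"turn": 0,"fingers": 0.5},
    {"xyz": [0,-0.02,0],"turn": 0,"fingers": 0},
    {"xyz": [0,-0.035,0],"turn": 0,"fingers": 0},
    {"xyz": [0,-0.035,0],"turn": 0,"fingers": 0},
    {"xyz": [0,-0.035,0],"turn": 0,"fingers": 0},
    {"xyz": [-0.002,-0.035,0],"turn": 0,"fingers": 0},
    {"xyz": [0,-0.02,0],"turn": 0,"fingers": 0}
  ]
}}

```text
time: 5.37
ee_pos: [0.5348, 0.038, 0.206]
orientation: [-3.095, -0.53, 0.001]
ft_force: [0.6, 0.0, 0.6]
grip_width: 0.0832
gripper_force: 0.0
```

Request:
{"method": "drive_tool", "body": {
  "commands": [
    {"xyz": [0,0,0],"turn": 0,"fingers": 0},
    {"xyz": [0,0,0],"turn": 0,"fingers": 0},
    {"xyz": [0,0,0],"turn": 0,"fingers": 0}
  ]
}}

```text
time: 5.62
ee_pos: [0.5369, 0.0324, 0.206]
orientation: [3.097, 0.521, -0.0]
ft_force: [0.3, -1.0, -0.1]
grip_width: 0.085
gripper_force: 0.0
```

```bash
python3 - <<'E'
from m import *
st=readout.state(); p=viewer.capture("wrist"); print(st["time"],st["ee_pos"],st["orientation"],st["grip_width"],st["ft_force"])
Rm=R.from_rotvec(st["orientation"]).as_matrix(); print("tool yaw",np.degrees(np.arctan2(Rm[1,0],Rm[0,0])))
hsv=cv2.cvtColor(p["pixels"],cv2.COLOR_RGB2HSV)
m=((hsv[...,0]>5)&(hsv[...,0]<18)&(hsv[...,1]>180)&(hsv[...,2]>90)).astype(np.uint8)
n,l,s,c=cv2.connectedComponentsWithStats(m)
for i in range(1,n):
    if s[i,4]>150: print(s[i],c[i])
# predicted catch top outlines from estimate
o=np.array([.537,.0341,0]);a=np.radians(18.9);Rz=R.from_rotvec([0,0,a]).as_matrix()
img=p["pixels"].copy()
for sg in(1,-1):
    P=[o+Rz@np.array([x,sg*y,.090]) for x,y in((-.013,.029),(.013,.029),(.013,.024),(-.013,.024))]
    q=proj(P,p,st); print(q.round(1)); cv2.polylines(img,[q.round().astype(int)],True,(0,255,0),1)
P=[o+Rz@np.array([x*.09,y*.068,.055]) for x,y in((-1,-1),(1,-1),(1,1),(-1,1))]
cv2.polylines(img,[proj(P,p,st).round().astype(int)],True,(0,255,0),1)
cv2.imwrite("pics/w4.png",img[:,:,::-1])
for t in("cassette_grip",):
    for r in viewer.search_frame(p,t)[:2]: print(t,np.array(r["position"]),r["confidence"])
E
```

```text
5.6167 [0.5369 0.0324 0.206 ] [ 3.097   0.5214 -0.0001] 0.08502521522228708 [ 0.2858 -0.9944 -0.0949]
tool yaw 19.11099277696285
[279 196  13  54 501] [284.2156 220.7984]
[358 196  13  54 512] [364.2383 221.4648]
[[277.2 250.9]
 [275.8 211.7]
 [283.9 211.7]
 [285.  250.9]]
[[367.6 251.2]
 [369.1 212. ]
 [361.  211.9]
 [359.8 251.1]]
cassette_grip [0.5456 0.0362 0.0373] 0.7
```

View pics/w4.png

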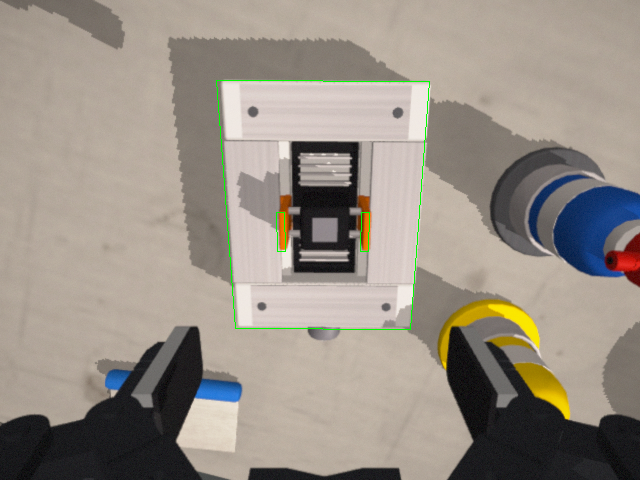

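The green prediction fits the slicer outline (219–430, 80–328), and the catches at (284,221) and (364,221) are centred between the fingers within about 1 mm. Descending.

Request:
{"method": "drive_tool", "body": {
  "commands": [
    {"xyz": [0,-0.0005,0.015],"turn": 0,"fingers": 0},
    {"xyz": [0,0,0.03],"turn": 0,"fingers": 0},
    {"xyz": [0,0,0.03],"turn": 0,"fingers": 0},
    {"xyz": [0,0,0.025],"turn": 0,"fingers": 0},
    {"xyz": [0,0,0.02],"turn": 0,"fingers": 0},
    {"xyz": [0,0,0.015],"turn": 0,"fingers": 0},
    {"xyz": [0,0,0.01],"turn": 0,"fingers": 0},
    {"xyz": [0,0,0.003],"turn": 0,"fingers": 0},
    {"xyz": [0,0,0],"turn": 0,"fingers": 0},
    {"xyz": [0,0,0],"turn": 0,"fingers": 0}
  ]
}}

```text
time: 6.55
ee_pos: [0.5374, 0.0338, 0.0589]
orientation: [3.098, 0.522, 0.002]
ft_force: [0.3, -0.1, -0.2]
grip_width: 0.0857
gripper_force: 0.0
```

Request:
{"method": "drive_tool", "body": {
  "commands": [
    {"xyz": [0,0,0],"turn": 0,"fingers": 0.3},
    {"xyz": [0,0,0],"turn": 0,"fingers": 0.4},
    {"xyz": [0,0,0],"turn": 0,"fingers": 0.6},
    {"xyz": [0,0,0],"turn": 0,"fingers": 0.8},
    {"xyz": [0,0,0],"turn": 0,"fingers": 1},
    {"xyz": [0,0,0],"turn": 0,"fingers": 1},
    {"xyz": [0,0,0],"turn": 0,"fingers": 1},
    {"xyz": [0,0,0],"turn": 0,"fingers": 1}
  ],
  "grip_force": 35
}}

```text
time: 7.22
ee_pos: [0.5379, 0.034, 0.0607]
orientation: [3.097, 0.522, 0.004]
ft_force: [-2.6, -1.0, 11.7]
grip_width: 0.0406
gripper_force: 35.1
```

```bash
python3 - <<'E'
from m import *
st=readout.state(); p=viewer.capture("wrist"); save(p,"w5.png"); print(st["time"],st["ee_pos"],st["grip_width"],st["gripper_force"],st["ft_force"],st["torque"])
E
```

```text
7.2167 [0.5379 0.034  0.0607] 0.04063735517946662 35.118014216423035 [-2.6116 -0.996  11.6731] [-0.2013  0.555  -0.0769]
```

View pics/w5.png

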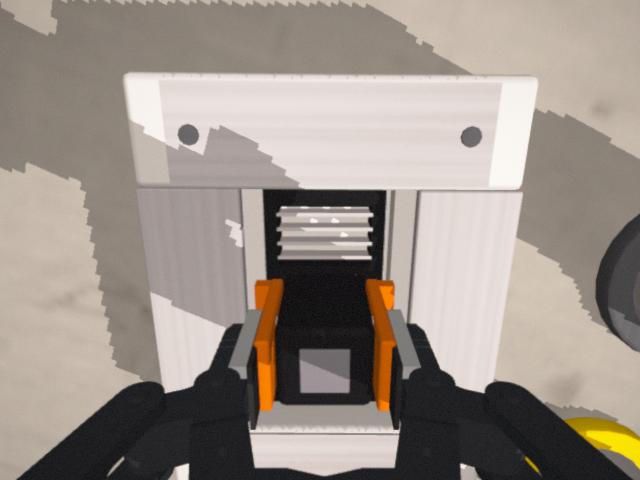

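Both orange catches are pressed in between the pads, at (265,345) and (385,345), with a 35 N grip. Lifting slowly.

Request:
{"method": "drive_tool", "body": {
  "commands": [
    {"xyz": [0,0,-0.003],"turn": 0,"fingers": 1},
    {"xyz": [0,0,-0.004],"turn": 0,"fingers": 1},
    {"xyz": [0,0,-0.005],"turn": 0,"fingers": 1},
    {"xyz": [0,0,-0.006],"turn": 0,"fingers": 1},
    {"xyz": [0,0,-0.008],"turn": 0,"fingers": 1},
    {"xyz": [0,0,-0.008],"turn": 0,"fingers": 1}
  ]
}}

```text
time: 7.77
ee_pos: [0.5361, 0.0344, 0.0929]
orientation: [-3.097, -0.524, 0.002]
ft_force: [0.6, -0.6, -1.5]
grip_width: 0.0407
gripper_force: 36.3
```

Request:
{"method": "drive_tool", "body": {
  "commands": [
    {"xyz": [0,0,-0.01],"turn": 0,"fingers": 1},
    {"xyz": [0,0,-0.012],"turn": 0,"fingers": 1},
    {"xyz": [0,0,-0.012],"turn": 0,"fingers": 1},
    {"xyz": [0,0,-0.012],"turn": 0,"fingers": 1},
    {"xyz": [0,0,-0.012],"turn": 0,"fingers": 1},
    {"xyz": [0,0,-0.01],"turn": 0,"fingers": 1},
    {"xyz": [0,0,-0.006],"turn": 0,"fingers": 1},
    {"xyz": [0,0,-0.003],"turn": 0,"fingers": 1},
    {"xyz": [0,0,0],"turn": 0,"fingers": 1},
    {"xyz": [0,0,0],"turn": 0,"fingers": 1}
  ]
}}

```text
time: 8.6
ee_pos: [0.5362, 0.034, 0.169]
orientation: [3.098, 0.523, -0.001]
ft_force: [0.7, -0.5, -2.5]
grip_width: 0.0402
gripper_force: 36.3
```

```bash
python3 - <<'E'
from m import *
st=readout.state(); print(st["time"],st["ee_pos"],st["grip_width"],st["gripper_force"],st["ft_force"],st["torque"],abs(st["dq"]).max() if hasattr(st["dq"],"max") else st["dq"])
a=viewer.capture("side"); b=viewer.capture("wrist")
A=cv2.resize(a["pixels"][170:310,220:380],(480,420),interpolation=cv2.INTER_CUBIC)
B=cv2.resize(b["pixels"][:,160:480],(320,420)) if 0 else cv2.resize(b["pixels"][:,160:480],(280,420))
cv2.imwrite("pics/f.png",np.hstack([A,B])[:,:,::-1])
E
```

```text
8.6 [0.5362 0.034  0.169 ] 0.04016073521897587 36.26380383968353 [ 0.6725 -0.4926 -2.5156] [0.0085 0.0122 0.0547] 0.009718062396155523
```

View pics/f.png

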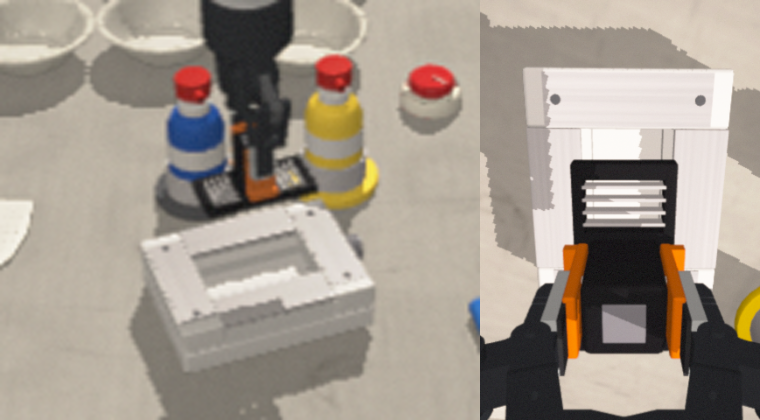

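The side view shows the cassette out of the pocket, held level above the slicer at (255,185) and clear of both bottles. The wrist view shows both catches still pinched. The underside is about 8 cm above the slicer's top.

```bash
python3 -c "
from rig import workorder; print(workorder.hand_in())"
```

```text
the job is handed in; nothing more can be done
None
```

I pressed the blue bottle's cap fully down and released it, then lifted the cassette out. I handed the job in at 8.6 s on the robot's clock with the cassette still held level by both pinched catches, about 8 cm above the slicer's top; the hand-in gave no verdict.

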